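# Complete the porch and hold the roof panel on the model house

### The job

Finish the model house on the cutting mat: first stand the spare column in the one empty collar of the porch and let it go, then take the loose roof panel by its skylight block, tilt it to the slope of the house's pitched top and press it on gently, flush, with its edges even with those of the top. Do not let go: finish while still gripping the panel and pressing it with a light push (more than its own weight, about 5 to 15 N) as for setting glue. Leave the other columns standing and the rest of the bench alone.

Things in the scene. Friction and masses are not known exactly. Their poses are not given: they have to be found in the camera images.
- model: Fixed model of brown board on the cutting mat (mat's top 2 mm above the table). Base board 200 x 320 x 8 mm, origin at the centre of its underside, z up. In its frame the house block (100 x 84 mm in x and y) is centred at y = +80 mm the sloping top's low edge about 60 mm and its high edge 78 to 106 mm above the board's underside; the porch is four collars in a square of 80 mm side about x = 0, y = -85 mm.
- pitched_top: Plywood plate 100 x 84 x 6 mm on the house: its sloping top face is what the roof panel goes on. Hinged at its low edge (towards the model's -x, the robot's side); the slope differs each time, 10 to 28 degrees; the hinge is very stiff and does not give when pressed gently. Origin: middle of the low edge, underside of the plate; x points up the slope, y along the hinge, z square out of the face (up and towards the robot).
- seat (a point): Centre of the sloping top face of pitched_top, on the surface: x up the slope (100 mm long), y along the hinge (84 mm wide), z square out of the face. The face is rigid and flat.
- roof_panel: Loose plywood roof panel 100 (x) x 84 (y) x 8 mm, about 110 g, lying flat on the mat, with a dark wooden skylight block in the middle of its top: 44 mm (x) x 30 mm (y), 45 mm tall, so its top is 53 mm above the panel's underside. Grip the block across its 30 mm (along y). Origin: centre of the flat underside; z up out of the panel, through the block. Same either way round (half turn).
- post_4: The spare column, brown wood, 18 mm diameter, 75 mm tall, chamfered foot, about 30 g, standing alone upright on the mat to the right of the model (a 30 mm stub of the same rod near it is scrap). Origin: centre of its foot, z up.
- collar_a: Plywood collar (ring) fixed on the porch of the model: outer diameter 32 mm, bore 22 mm, 18 mm tall; a column stands loosely in the bore on the board. Origin: centre of the bore at the collar's foot, i.e. on the board's top, z up. One of the four collars (any of them, whichever has no column at its origin) is empty.
- collar_b: Plywood collar (ring) fixed on the porch of the model: outer diameter 32 mm, bore 22 mm, 18 mm tall; a column stands loosely in the bore on the board. Origin: centre of the bore at the collar's foot, i.e. on the board's top, z up. One of the four collars (any of them, whichever has no column at its origin) is empty.
- collar_c: Plywood collar (ring) fixed on the porch of the model: outer diameter 32 mm, bore 22 mm, 18 mm tall; a column stands loosely in the bore on the board. Origin: centre of the bore at the collar's foot, i.e. on the board's top, z up. One of the four collars (any of them, whichever has no column at its origin) is empty.
- collar_d: Plywood collar (ring) fixed on the porch of the model: outer diameter 32 mm, bore 22 mm, 18 mm tall; a column stands loosely in the bore on the board. Origin: centre of the bore at the collar's foot, i.e. on the board's top, z up. One of the four collars (any of them, whichever has no column at its origin) is empty.
- post_1: Brown wooden round column, 18 mm diameter, 75 mm tall, chamfered foot, about 30 g, standing in one of the collars from the start. Origin: centre of its foot, z up along its length.
- post_2: Brown wooden round column, 18 mm diameter, 75 mm tall, chamfered foot, about 30 g, standing in one of the collars from the start. Origin: centre of its foot, z up along its length.
- post_3: Brown wooden round column, 18 mm diameter, 75 mm tall, chamfered foot, about 30 g, standing in one of the collars from the start. Origin: centre of its foot, z up along its length.
- glue: White glue bottle, 48 mm diameter, 140 mm tall, upright; bystander, to be left alone. Origin: centre of its underside.
- paint_tube: Upright paint bottle with a black cap, 52 mm diameter, 150 mm tall; bystander, to be left alone. Origin: centre of its underside.
- marker: Dark marker pen lying, 16 mm thick, 120 mm long (body x); bystander, to be left alone. Origin: under its middle.
- strip: Wood strip 240 x 12 x 12 mm lying; bystander, to be left alone. Origin: centre of its underside.
- stub: Scrap stub of rod, 18 mm diameter, 30 mm tall, upright; bystander, to be left alone. Origin: centre of its underside.
- curved_wall: Ring of brown board, 124 mm diameter, 50 mm tall; bystander, to be left alone. Origin: centre of its underside.
- rule: Steel rule 300 x 30 x 4 mm lying; bystander, to be left alone. Origin: centre of its underside.
- parts_box: Clear open box 100 x 150 x 40 mm; bystander, to be left alone. Origin: centre of its underside.
Things that resemble listed ones, but are neither listed nor needed, are in the scene too. Leave any purple look-alike of the post_4 alone. Leave any orange look-alike of the post_1 alone.

How it is judged:
By the outcome, as a careful person would: the job done as asked, in the order asked, and still so for the second after the job is handed in, while the arm keeps its last pose, push and grip.
It also fails if it takes over 51 s, if anything falls off the work surface, if the arm or the gripper's body presses on something with over 40 N, if the wrist force passes 120 N, or if a joint passes its speed limit or range.

### The arm

A 6-joint arm with a two-finger parallel gripper is mounted at the origin on the work surface. World frame = base frame: x ahead of the robot, y to its left, z up, the work surface at z = 0. Lengths are in m, angles in rad, forces in N, time in s.
With the tool pointing down it reaches from about 0.4 to 0.925 m from the base axis. Payload 3.4 kg.
Tool frame: the origin (TCP) lies at the very end of the fingers, on their centre line; the grasp point (between the pads) lies r.hold_point_z behind it (r.hold_point_z is the distance from the TCP to the grasp point, in m); z points along the fingers, y is the line along which they close (so a half turn about z gives the same grasp; the last joint's range is limited). The gripper opens to 85 mm and grips with 20 to 120 N. Pads are 22 mm wide; open, the fingers measure 114 mm over their backs; the gripper's body (76 mm by 85 mm) begins 54 mm behind the grasp point. The pads swing forward as they close: fully open they stand 13 mm farther back than shut.
Start: joints at [1.06, 0.307, 1.506, -0, 1.328, -0.073], TCP at [0.244, 0.521, 0.231] pointing down, gripper open.
Joint ranges: [-3.12, 3.12], [-1.05, 2.28], [0.14, 2.33], [-1.42, 4.57], [0.1, 2.73], [-2.68, 2.68]. Speed limits (rad/s): [2.57, 2.57, 3.14, 3.14, 3.14, 3.14].

### API

Orientations are given as a rotation vector (axis times angle).
In Python, from station import monitor, optics, order, r gives the robot as it stands.
- The arm moves only by the shell command python3 -m handwheel 'ROWS' [FORCE]. ROWS is JSON, one flat list of numbers, 5 for each row, row after row: the shift along the tool's x, y, z in mm, then the turn about the tool's z in degrees, then the finger opening in mm, from 0 to 85.4. A call has 1 to 8 rows; each row is the pose to reach, as a shift and turn from the pose commanded when the call began, along the tool's axes at that moment; what a row does not reach only later rows make up. A row lasts 1/12 s, in which the tool goes at most 41.7 mm and 7.16 degrees, less where a joint would pass 70% of its speed; a pose out of reach is approached as far as the arm can. A call with a gripper value outside its range is refused whole. The fingers move at their own pace and stop on an object; FORCE is the grip in N (left out, the last holds). Time passes only in rows, so rows that repeat a pose let the fingers close. It gives the time, the measured TCP pose, the force, the opening and the grip force at its end, in the units of the state.
- monitor.get_state(): the state, without advancing time (a new reading comes with each control period).
- optics.capture(name): name is "side" or "top" or "wrist"; returns the picture (400x640x3 uint8, red, green, blue); there is no depth.
- optics.camera_params(name): a dict with "intrinsics" (3x3 intrinsics, pixels), "dist" ([k1, k2, p1, p2, k3] as OpenCV has them; the pictures are not rectified), "R" (3x3) and "t" (3): a world point X has camera coordinates R X + t. Camera axes: x right, y down, z forward; pixel columns grow to the right and rows downward; lengths in m; the calibration is good to about 2 mm. A picture is of the moment at which its call begins: read the wrist's pose just before it. camera_params takes no time and is no camera call; for the wrist camera it gives the pose at the moment of the call.
- order.sign_off(): hands the job in; it is judged then, once.
The state is a dict: "t": time; "joint_positions": joint angles; "qvel": joint speeds; "joint_efforts": joint torques, N m; "position": TCP position; "ee_rot": TCP orientation; "ft_force": force on the tool from outside, world axes, zero at the start; "ft_torque": the same for the moment, N m; "grip_width": finger opening in m; "finger_force": force on a finger pad.
Only numpy, scipy, OpenCV 4.12 (cv2) and the standard library are available. Lean on these libraries where they do the work, as an engineer would, in place of code of your own. Each camera call takes 0.05 s, during which the arm holds its last target. There are 200 camera calls.

## Working session

There is one attempt and no reset: what is moved stays moved. The work goes in short steps, Python scripts to look and compute and a shell command to move; the robot and the scene stay as the last step left them, time stands still between calls to the robot, and variables do not carry over. Pictures are saved under pics/ and viewed, at most 10 in all, crops included, and the job is handed in when it is done.

```bash
ls; mkdir -p pics
cat > h.py <<'E'
import numpy as np,cv2
from station import monitor,optics,order,r
from scipy.spatial.transform import Rotation as Ro
def cap(n,f=None):
    p=optics.camera_params(n); im=optics.capture(n)
    if f: cv2.imwrite('pics/'+f,im[:,:,::-1])
    return im,p
def ray(p,uv):
    K=np.array(p['intrinsics']);R=np.array(p['R']);t=np.array(p['t'])
    q=cv2.undistortPoints(np.array(uv,float).reshape(-1,1,2),K,np.array(p['dist'])).reshape(-1,2)
    d=np.c_[q,np.ones(len(q))]@R
    return -R.T@t,d
def onz(p,uv,z):
    c,d=ray(p,uv); return c+d*((z-c[2])/d[:,2])[:,None]
def proj(p,X):
    return cv2.projectPoints(np.array(X,float).reshape(-1,1,3),cv2.Rodrigues(np.array(p['R']))[0],np.array(p['t']),np.array(p['intrinsics']),np.array(p['dist']))[0].reshape(-1,2)
def tri(p1,u1,p2,u2):
    a,d=ray(p1,[u1]);b,e=ray(p2,[u2]);d=d[0];e=e[0]
    s=np.linalg.lstsq(np.c_[d,-e],b-a,rcond=None)[0]
    P=a+s[0]*d;Q=b+s[1]*e
    return (P+Q)/2,np.linalg.norm(P-Q)
E
python3 - <<'E'
from h import *
np.set_printoptions(precision=4,suppress=True)
for n in('top','side','wrist'):
    im,p=cap(n,n+'0.png'); print(n,np.array(p['intrinsics']).tolist(),p['dist'],'C',-np.array(p['R']).T@p['t'], np.array(p['R'])[2])
print(monitor.get_state(),r.hold_point_z)
E
```

```text
pics
top [[363.1116446656098, 0.0, 316.7437160062157], [0.0, 363.1116446656098, 196.88759232043031], [0.0, 0.0, 1.0]] [-0.0507  0.      0.      0.      0.    ] C [ 0.4336 -0.0087  1.1179] [ 0.1088  0.0212 -0.9938]
side [[520.703824054011, 0.0, 322.884098025077], [0.0, 520.703824054011, 198.47731751363054], [0.0, 0.0, 1.0]] [0.0362 0.     0.     0.     0.    ] C [-0.1417 -0.8683  0.9093] [ 0.4897  0.6289 -0.6039]
wrist [[290.96916761029445, 0.0, 327.67156566582776], [0.0, 290.96916761029445, 195.40257362057295], [0.0, 0.0, 1.0]] [0.013 0.    0.    0.    0.   ] C [0.1792 0.5523 0.3736] [ 0.256  -0.1223 -0.9589]
{'t': 0.15, 'joint_positions': array([ 1.0595,  0.3074,  1.5073, -0.    ,  1.3284, -0.0735]), 'qvel': array([-0.0021, -0.0035, -0.004 ,  0.0009,  0.0007,  0.0016]), 'joint_efforts': array([  0.0002, -45.7976, -25.2221,  -0.0001,   0.0084,   0.    ]), 'position': array([0.2436, 0.5203, 0.2306]), 'ee_rot': array([-0.6822, -3.0662,  0.0024]), 'ft_force': array([-0.7387,  0.0429, -0.1361]), 'ft_torque': array([0.0025, 0.0056, 0.0351]), 'finger_force': 0.0, 'grip_width': 0.08537422013177982} 0.0187
```

View pics/top0.png

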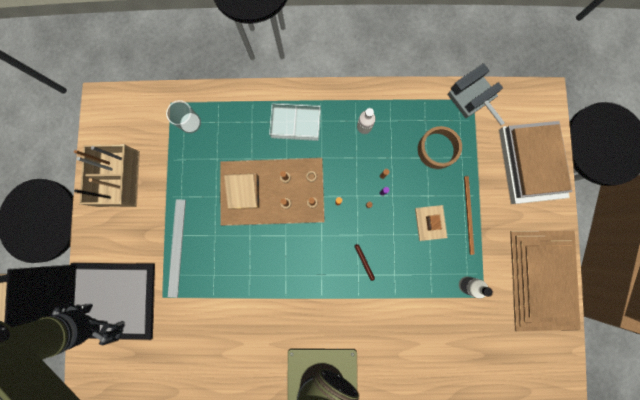

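View pics/side0.png

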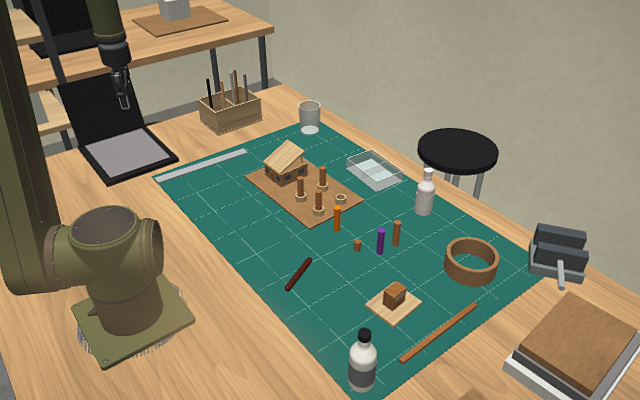

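Run:
```python
import cv2,numpy as np
t=cv2.imread('pics/top0.png');s=cv2.imread('pics/side0.png')
a=cv2.resize(t[150:245,215:455],None,fx=3.3,fy=3.3,interpolation=cv2.INTER_CUBIC)
b=cv2.resize(s[130:270,240:440],None,fx=2,fy=2,interpolation=cv2.INTER_CUBIC)
c=np.zeros((a.shape[0]+280,792,3),np.uint8);c[:a.shape[0],:a.shape[1]]=a[:,:792];c[a.shape[0]:,:400]=b
cv2.imwrite('pics/crop1.png',c);print(c.shape,a.shape)
```

```text
(594, 792, 3) (314, 792, 3)
```

View pics/crop1.png

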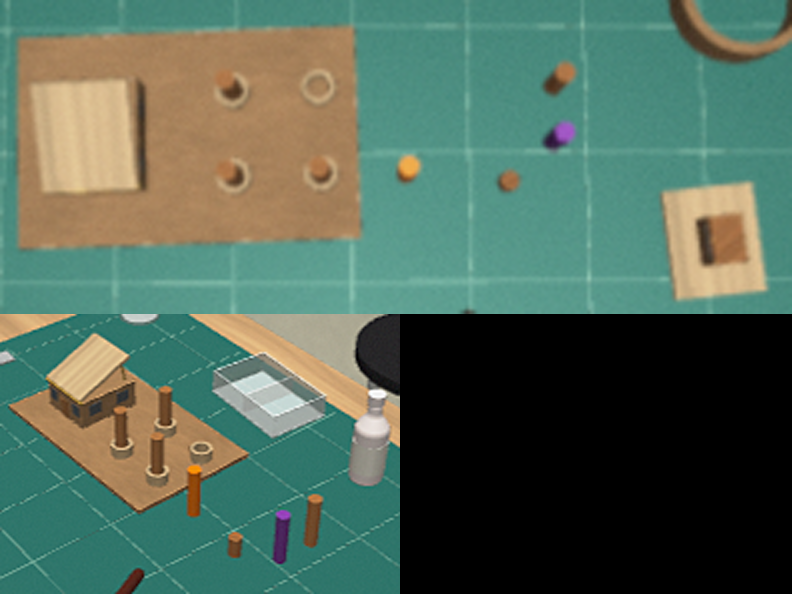

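Run:
```python
from h import *
np.set_printoptions(precision=4,suppress=True)
T=optics.camera_params('top');S=optics.camera_params('side')
c=lambda L:np.array(L,float)/3.3+[215,150]
s=lambda L:(np.array(L,float)-[0,314])/2+[240,130]
print('post4 top z.077',onz(T,c([[566,71]]),.077),tri(T,c([566,71]),S,s([315,498])))
print('purple',onz(T,c([[566,131]]),.077))
print('collar',onz(T,c([[318,86]]),.028),tri(T,c([318,86]),S,s([201,447])))
P=onz(T,c([[663,191],[752,183],[767,290],[676,299]]),.010)
print('panel',P,P.mean(0),np.linalg.norm(np.diff(P,axis=0),axis=1))
M=onz(T,c([[18,39],[353,27],[360,237],[19,248]]),.010)
print('model',M,M.mean(0),np.linalg.norm(np.diff(M,axis=0),axis=1))
print('orange/col tops',onz(T,c([[408,160],[225,80],[228,168],[318,162]]),[.077,.085,.085,.085]))
print('roof top: ',tri(T,c([127,80]),S,s([97,335])),tri(T,c([137,190]),S,s([128,353])))
print(r.__dict__ if hasattr(r,'__dict__') else dir(r))
```

```text
post4 top z.077 [[ 0.6206 -0.189   0.077 ]] (array([ 0.6219, -0.1901,  0.075 ]), np.float64(0.0022330747320413982))
purple [[ 0.5674 -0.1877  0.077 ]]
collar [[0.6166 0.0308 0.028 ]] (array([0.6185, 0.0299, 0.0254]), np.float64(0.0034772481804589243))
panel [[ 0.5197 -0.2878  0.01  ]
 [ 0.5267 -0.3708  0.01  ]
 [ 0.428  -0.3809  0.01  ]
 [ 0.4203 -0.2968  0.01  ]] [ 0.4737 -0.3341  0.01  ] [0.0833 0.0992 0.0845]
model [[ 0.6668  0.3166  0.01  ]
 [ 0.6757 -0.0015  0.01  ]
 [ 0.4783 -0.0072  0.01  ]
 [ 0.4688  0.3103  0.01  ]] [0.5724 0.1545 0.01  ] [0.3182 0.1975 0.3176]
orange/col tops [[ 0.5426 -0.0495  0.077 ]
 [ 0.6129  0.1103  0.085 ]
 [ 0.5354  0.107   0.085 ]
 [ 0.5403  0.0288  0.085 ]]
roof top:  (array([0.5863, 0.1952, 0.1442]), np.float64(0.03955869732892399)) (array([0.5398, 0.1511, 0.153 ]), np.float64(0.072476223558696))
{}
```

```bash
cat >> h.py <<'E'
def go(xyz,yang=None):
    """tool-frame shift (mm) and turn (deg) from measured pose; yang = world angle of tool y (deg)"""
    s=monitor.get_state();R=Ro.from_rotvec(s['ee_rot']).as_matrix()
    d=R.T@(np.array(xyz)-s['position'])*1000
    a=np.degrees(np.arctan2(R[1,1],R[0,1]))
    tr=0 if yang is None else -((yang-a+90)%180-90)
    print('t %.2f pos %s yang %.2f tilt %s | shift %s turn %.2f | w %.4f F %s'%(s['t'],s['position'].round(4),a,R[:2,2].round(3),d.round(1),tr,s['grip_width'],s['ft_force'].round(2)))
E
python3 -c "
from h import *
go([.6206,-.1895,.19],91.6)"
```

```text
t 0.15 pos [0.2436 0.5203 0.2306] yang 64.91 tilt [-0.001 -0.001] | shift [-642.4 -482.9   41.3] turn -26.69 | w 0.0854 F [-0.74  0.04 -0.14]
```

```bash
python3 -m handwheel '[-642,-483,0,-26.7,60,-642,-483,0,-26.7,60,-642,-483,0,-26.7,60,-642,-483,0,-26.7,60,-642,-483,0,-26.7,60,-642,-483,0,-26.7,60,-642,-483,0,-26.7,60,-642,-483,0,-26.7,60]' 20; python3 -c "
from h import *
go([.6206,-.1895,.19],91.6)"
```

```text
t: 0.82
position: [0.3968, 0.2315, 0.2313]
ee_rot: [0.045, -3.141, 0.0]
ft_force: [1.0, 0.7, -0.1]
grip_width: 0.0602
finger_force: 0.0
t 0.82 pos [0.3968 0.2315 0.2313] yang 91.64 tilt [-0. -0.] | shift [-211.6 -427.3   41.3] turn 0.04 | w 0.0602 F [ 0.99  0.66 -0.13]
```

```bash
python3 -m handwheel '[-212,-427,0,0,60,-212,-427,0,0,60,-212,-427,0,0,60,-212,-427,0,0,60,-212,-427,0,0,60,-212,-427,0,0,60,-212,-427,0,0,60,-212,-427,0,0,60]' && python3 -m handwheel '[-71,-143,41,0,60,-71,-143,41,0,60,-71,-143,41,0,60,-71,-143,41,0,60,-71,-143,41,0,60,-71,-143,41,0,60]'; python3 -c "
from h import *
go([.6206,-.1895,.19],91.6)
im,p=cap('wrist','w1.png')
print(proj(p,[[.6206,-.1895,.077],[.567,-.188,.077],[.6206,-.1895,.002]]))"
```

```text
t: 1.48
position: [0.5535, -0.0629, 0.2311]
ee_rot: [0.044, -3.141, -0.0]
ft_force: [-0.1, 0.7, -0.3]
grip_width: 0.0598
finger_force: 0.0
t: 1.98
position: [0.6281, -0.2038, 0.1882]
ee_rot: [0.039, -3.139, -0.002]
ft_force: [-0.7, 0.3, -0.2]
grip_width: 0.0599
finger_force: 0.0
t 1.98 pos [ 0.6281 -0.2038  0.1882] yang 91.43 tilt [-0.003  0.001] | shift [ 7.1 14.5 -1.8] turn -0.17 | w 0.0599 F [-0.7   0.31 -0.16]
[[342.35302709 183.89535316]
 [346.60462438 122.61268806]
 [339.14785519 168.01346785]]
```

View pics/w1.png

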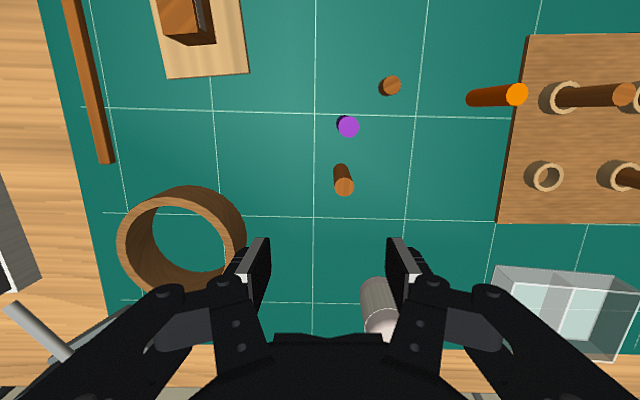

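```bash
python3 -m handwheel '[0,0,0,0,60,0,0,0,0,60,0,0,0,0,60]'
cat >> h.py <<'E'
def disc(im,p,X,rad,lo=(3,90,40),hi=(22,255,255),pct=.5):
    """centre of the bright top disc near projected X"""
    u=proj(p,[X])[0];hsv=cv2.cvtColor(im,cv2.COLOR_RGB2HSV)
    m=cv2.inRange(hsv,lo,hi);g=np.zeros_like(m);cv2.circle(g,tuple(int(round(v)) for v in u),rad,255,-1);m&=g
    v=hsv[:,:,2];top=np.percentile(v[m>0],95);m=((m>0)&(v>top*.82)).astype(np.uint8)
    c=max(cv2.findContours(cv2.morphologyEx(m,cv2.MORPH_OPEN,np.ones((3,3))),0,2)[0],key=cv2.contourArea)
    (x,y),rr=cv2.minEnclosingCircle(c)
    print('pred',u.round(1),'disc',round(x,1),round(y,1),'r',round(rr,1),'->',onz(p,[[x,y]],X[2]).round(4)); return x,y
E
python3 -c "
from h import *
im,p=cap('wrist','w2.png')
disc(im,p,[.6206,-.1895,.077],22)
go([.6206,-.1895,.033],91.6)
"
```

```text
t: 2.28
position: [0.6279, -0.2004, 0.1912]
ee_rot: [-0.047, 3.141, -0.0]
ft_force: [-0.3, 0.6, 0.1]
grip_width: 0.06
finger_force: 0.0
pred [338.6 182.8] disc 340.0 185.5 r 9.3 -> [[ 0.6231 -0.1881  0.077 ]]
t 2.33 pos [ 0.628  -0.2005  0.1912] yang 91.70 tilt [ 0.001 -0.   ] | shift [  7.2  11.3 158.2] turn 0.10 | w 0.0600 F [-0.62 -0.63  0.29]
```

```bash
python3 -m handwheel '[5.5,12,40,0,60,5.5,12,80,0,60,5.5,12,120,0,60,5.5,12,145,0,60,5.5,12,158,0,60,5.5,12,158,0,60,5.5,12,158,0,60]' && python3 -m handwheel '[0,0,0,0,10,0,0,0,0,10,0,0,0,0,10,0,0,0,0,10,0,0,0,0,10,0,0,0,0,10]' 30;  python3 -c "
from h import *
go([.6206,-.1895,.033],91.6)
im,p=cap('wrist','w3.png')
cv2.imwrite('pics/w3c.png',cv2.resize(im[120:400,180:520],None,fx=2,fy=2)[:,:,::-1])
"
```

```text
t: 2.92
position: [0.6221, -0.1892, 0.0322]
ee_rot: [0.046, -3.14, -0.001]
ft_force: [0.2, -0.5, -0.9]
grip_width: 0.06
finger_force: 0.0
t: 3.42
position: [0.6235, -0.1903, 0.034]
ee_rot: [-0.044, 3.138, -0.001]
ft_force: [-0.9, 1.0, 6.8]
grip_width: 0.0172
finger_force: 29.7
t 3.42 pos [ 0.6235 -0.1903  0.034 ] yang 91.61 tilt [ 0.003 -0.001] | shift [2.9 0.9 1. ] turn 0.01 | w 0.0172 F [-0.93  1.03  6.83]
```

View pics/w3c.png

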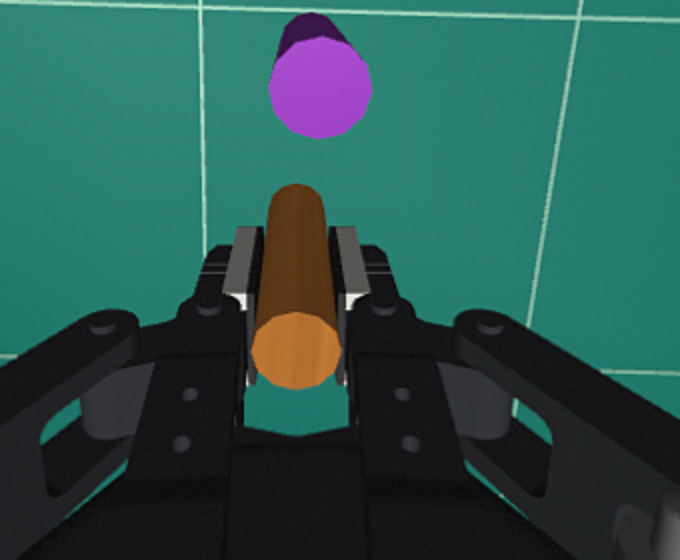

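```bash
python3 -m handwheel '[0,0,-35,0,10,0,0,-60,0,10,0,40,-60,0,10,0,80,-60,0,10,0,120,-60,0,10,0,160,-60,0,10,0,180,-60,0,10,0,190,-60,0,10]'&& python3 -m handwheel '[0,0,0,0,10,0,0,0,0,10,0,0,0,0,10]';  python3 -c "
from h import *
go([.617,.031,.041],91.6)
s=monitor.get_state();im,p=cap('wrist','w4.png')
cv2.imwrite('pics/w4c.png',cv2.resize(im[90:380,180:580],None,fx=2,fy=2)[:,:,::-1])
z=s['position'][2]+.043
disc(im,p,[s['position'][0],s['position'][1],z],26)
"
```

```text
t: 4.13
position: [0.6163, 0.0033, 0.0925]
ee_rot: [0.049, -3.141, -0.001]
ft_force: [0.3, 0.1, -0.1]
grip_width: 0.0171
finger_force: 29.5
t: 4.38
position: [0.6173, -0.0016, 0.0924]
ee_rot: [-0.043, 3.141, -0.001]
ft_force: [-0.2, -0.8, 0.0]
grip_width: 0.0171
finger_force: 29.5
t 4.38 pos [ 0.6173 -0.0016  0.0924] yang 91.57 tilt [ 0.    -0.001] | shift [-0.6 32.6 51.3] turn -0.03 | w 0.0171 F [-0.21 -0.83  0.02]
pred [324.5 295.5] disc 327.5 295.4 r 21.6 -> [[ 6.172e-01 -3.000e-04  1.354e-01]]
```

View pics/w4c.png

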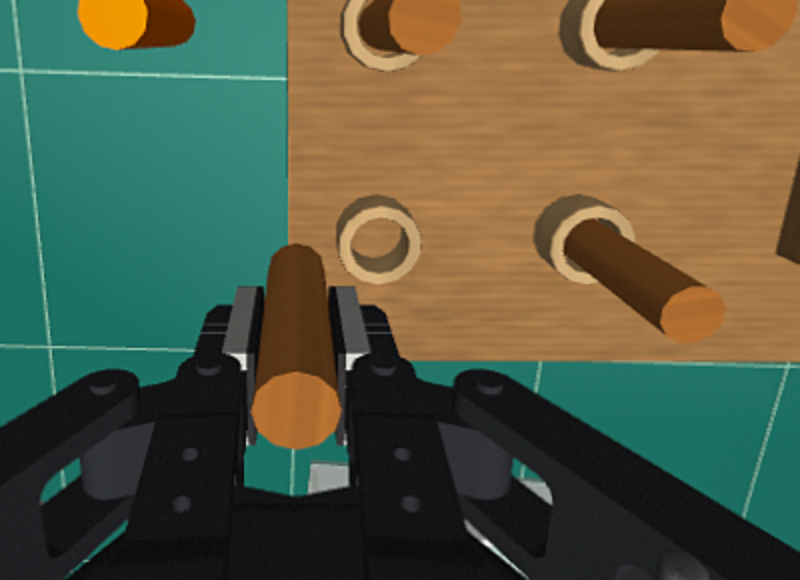

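```bash
python3 -c "
from h import *
p=optics.camera_params('wrist');im=cv2.imread('pics/w4.png')
print(onz(p,[[369.5,212]],.028))
hsv=cv2.cvtColor(im,cv2.COLOR_BGR2HSV)[190:240,340:400]
m=cv2.inRange(hsv,(8,40,185),(30,140,255));c=max(cv2.findContours(m,0,2)[0],key=cv2.contourArea)
e=cv2.fitEllipse(c);print(e,onz(p,[[e[0][0]+340,e[0][1]+190]],.028))
"
```

```text
[[0.6196187  0.03104173 0.028     ]]
((29.532207489013672, 22.250307083129883), (37.28541564941406, 39.6389045715332), 71.7255630493164) [[0.61981847 0.03107952 0.028     ]]
```

```bash
python3 -m handwheel '[-3.5,16,0,0,10,-3.5,28,5,0,10,-3.5,31.3,15,0,10,-3.5,31.3,25,0,10,-3.5,31.3,28,0,10,-3.5,31.3,28,0,10]'&& python3 -m handwheel '[0,0,3,0,10,0,0,6,0,10,0,0,9,0,10,0,0,9,0,10]'; python3 -c "
from h import *
go([.6199,.0298,.042],91.6)"
```

```text
t: 4.93
position: [0.6179, 0.0308, 0.0622]
ee_rot: [0.044, -3.137, 0.0]
ft_force: [-1.4, 0.7, -0.7]
grip_width: 0.0171
finger_force: 29.5
t: 5.27
position: [0.6193, 0.0312, 0.0548]
ee_rot: [0.044, -3.141, 0.0]
ft_force: [-0.5, 0.0, -0.2]
grip_width: 0.0172
finger_force: 29.5
t 5.27 pos [0.6193 0.0312 0.0548] yang 91.60 tilt [-0.001 -0.   ] | shift [-0.5 -1.4 12.8] turn 0.00 | w 0.0172 F [-0.46  0.01 -0.19]
```

```bash
python3 -m handwheel '[-0.4,-1,3,0,10,-0.4,-1,6,0,10,-0.4,-1,9,0,10,-0.4,-1,11,0,10,-0.4,-1,11.5,0,10,-0.4,-1,11.5,0,10]'; python3 -c "
from h import *
go([.6199,.0298,.042],91.6)"
```

```text
t: 5.77
position: [0.6198, 0.0304, 0.0435]
ee_rot: [0.044, -3.141, -0.0]
ft_force: [-0.3, -0.2, -0.8]
grip_width: 0.0174
finger_force: 29.5
t 5.77 pos [0.6198 0.0304 0.0435] yang 91.62 tilt [-0.001  0.   ] | shift [-0.  -0.6  1.5] turn 0.02 | w 0.0174 F [-0.32 -0.23 -0.79]
```

```bash
python3 -m handwheel '[0,0,1,0,10,0,0,1,0,40,0,0,1,0,40,0,0,1,0,40,0,0,1,0,40,0,0,1,0,40]' && python3 -m handwheel '[0,0,-15,0,40,0,0,-40,0,40,0,0,-80,0,40,0,0,-115,0,40,0,0,-115,0,40,0,0,-115,0,40]'; python3 -c "
from h import *
go([.474,-.334,.16],95.3)
im,p=cap('wrist')
disc(im,p,[.6198,.030,.085],22)
im2,T=cap('top','t2.png');im3,S=cap('side','s2.png')
a=cv2.resize(im2[150:230,215:330],None,fx=3.4,fy=3.4);b=cv2.resize(im3[130:240,240:370],None,fx=3,fy=3)
c=np.zeros((600,800,3),np.uint8);c[:272,:391]=a;c[:330,400:790]=b;c[340:590,0:640]=im[100:350]
cv2.imwrite('pics/c2.png',c[:,:,::-1])"
```

```text
t: 6.27
position: [0.6201, 0.0304, 0.043]
ee_rot: [-0.044, 3.141, -0.0]
ft_force: [-0.3, -0.0, -0.7]
grip_width: 0.0404
finger_force: 0.0
t: 6.77
position: [0.6222, 0.0304, 0.161]
ee_rot: [-0.044, 3.134, -0.0]
ft_force: [-1.1, 0.4, -0.5]
grip_width: 0.0403
finger_force: 0.0
t 6.77 pos [0.6222 0.0304 0.161 ] yang 91.62 tilt [ 0.007 -0.   ] | shift [ 1.585e+02 -3.600e+02  1.000e-01] turn -3.68 | w 0.0403 F [-1.14  0.38 -0.46]
pred [325.8 199.7] disc 326.0 200.0 r 21.9 -> [[0.6201 0.0301 0.085 ]]
```

View pics/c2.png

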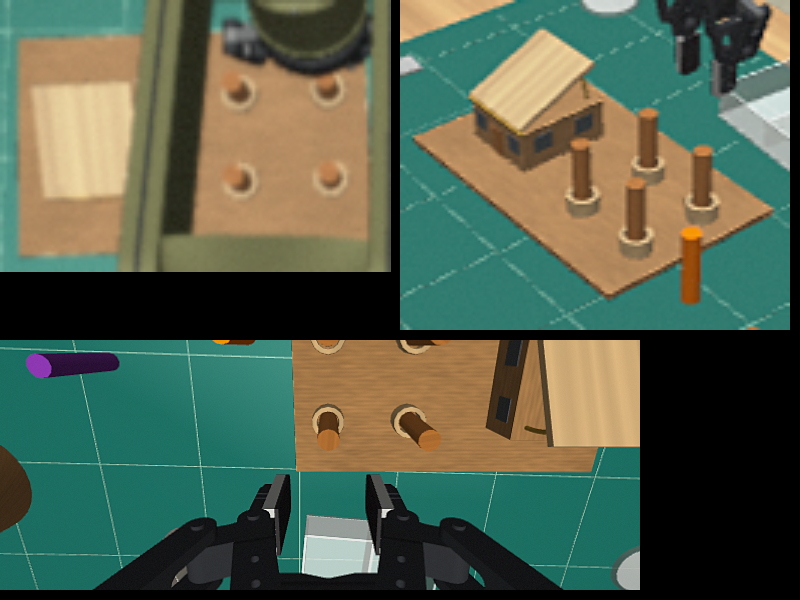

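Run:
```python
from h import *
T=optics.camera_params('top');S=optics.camera_params('side')
c=lambda L:np.array(L,float)/3.3+[215,150]
s=lambda L:(np.array(L,float)-[400,0])/3+[240,130]
L=[([32,84],[543,31]),([127,80],[594,65]),([137,190],[525,137]),([42,194],[471,98])]
P=[];
for a,b in L:
    X,e=tri(T,c(a),S,s(b));P.append(X);print(X.round(4),round(e,4))
P=np.array(P);hi=P[:2].mean(0);lo=P[2:].mean(0);d=hi-lo
print('len',np.linalg.norm(d),'slope',np.degrees(np.arctan2(d[2],np.hypot(*d[:2]))),'seat',P.mean(0),'wid',np.linalg.norm(P[0]-P[1]))
```

```text
[0.6107 0.2767 0.0954] 0.0047
[0.6136 0.1933 0.0951] 0.0046
[0.5238 0.1899 0.0494] 0.0105
[0.5192 0.2764 0.0515] 0.0078
len 0.10115818561989316 slope 26.281740717756758 seat [0.56681299 0.23407269 0.07284799] wid 0.08340476998205072
```

```bash
python3 -m handwheel '[158,-360,0,-3.7,60,158,-360,0,-3.7,60,158,-360,0,-3.7,60,158,-360,0,-3.7,60,158,-360,0,-3.7,60,158,-360,0,-3.7,60,158,-360,0,-3.7,60,158,-360,0,-3.7,60]' 30; python3 -m handwheel '[0,0,0,0,60]'; python3 -c "
from h import *
go([.474,-.334,.16],95.3)"
```

```text
t: 7.58
position: [0.4925, -0.2794, 0.1558]
ee_rot: [0.146, -3.135, -0.004]
ft_force: [-0.2, -0.1, -0.0]
grip_width: 0.0604
finger_force: 0.0
t: 7.67
position: [0.4912, -0.285, 0.156]
ee_rot: [0.136, -3.135, 0.003]
ft_force: [1.2, 0.7, 0.3]
grip_width: 0.0598
finger_force: 0.0
t 7.67 pos [ 0.4912 -0.285   0.156 ] yang 94.99 tilt [-0.004 -0.002] | shift [ 21.4 -47.4  -3.8] turn -0.31 | w 0.0598 F [1.23 0.69 0.3 ]
```

```bash
python3 -m handwheel '[15,-37,0,0,60,15,-37,0,0,60,15,-37,0,0,60,15,-37,0,0,60]'; python3 -c "
from h import *
go([.474,-.334,.16],95.3)
im,p=cap('wrist','w5.png')
print(proj(p,[[.474,-.334,.055]]))
cv2.imwrite('pics/w5c.png',cv2.resize(im[60:310,130:530],None,fx=2,fy=2)[:,:,::-1])"
```

```text
t: 8.0
position: [0.4824, -0.3159, 0.1563]
ee_rot: [0.144, -3.136, -0.004]
ft_force: [0.9, 0.3, -0.6]
grip_width: 0.06
finger_force: 0.0
t 8.00 pos [ 0.4824 -0.3159  0.1563] yang 95.26 tilt [-0.002  0.003] | shift [ 10.  -17.2  -3.7] turn -0.04 | w 0.0600 F [ 0.86  0.27 -0.64]
[[306.16537597 183.31509738]]
```

View pics/w5c.png

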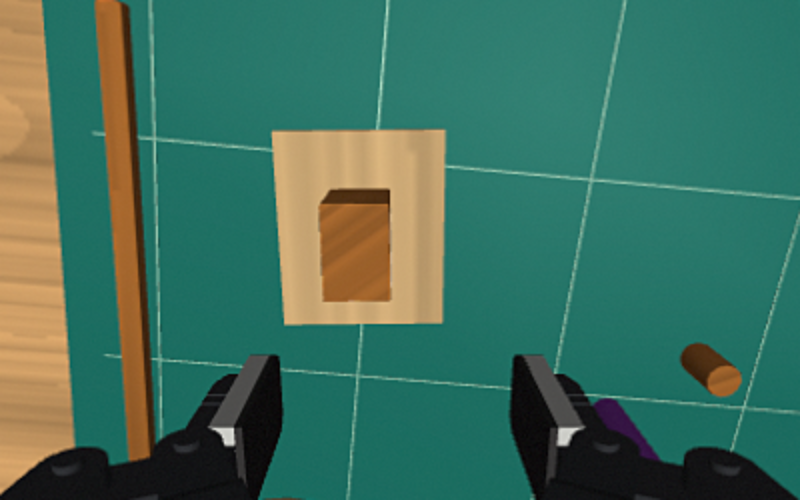

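Run:
```python
from h import *
p=optics.camera_params('wrist')
c=lambda L:np.array(L,float)/2+[130,60]
for n,L,z in(('block',[[320,205],[390,204],[391,301],[323,301]],.055),('panel',[[272,131],[445,130],[443,323],[285,325]],.010)):
    P=onz(p,c(L),z);d=P[0]+P[1]-P[2]-P[3]
    print(n,P.round(4)[:,:2].tolist(),P.mean(0).round(4),np.linalg.norm(np.diff(P,axis=0),axis=1).round(4),'yaw',np.degrees(np.arctan2(-d[1],-d[0])), np.degrees(np.arctan2((P[1]-P[0]+P[2]-P[3])[1],(P[1]-P[0]+P[2]-P[3])[0])))
go([.474,-.334,.0203],95.3)
```

```text
block [[0.4576, -0.3485], [0.4544, -0.319], [0.4977, -0.3147], [0.5005, -0.3448]] [ 0.4776 -0.3318  0.055 ] [0.0297 0.0435 0.0303] yaw 5.376552625199603 95.69976458979308
panel [[0.432, -0.3787], [0.4238, -0.2954], [0.5233, -0.2847], [0.5322, -0.3685]] [ 0.4778 -0.3318  0.01  ] [0.0838 0.1001 0.0842] yaw 5.954014607481753 95.84932290505171
t 8.05 pos [ 0.4827 -0.3155  0.1566] yang 95.32 tilt [-0.002  0.002] | shift [ 10.1 -18.  136.3] turn 0.02 | w 0.0599 F [-0.33  0.21 -0.07]
```

```bash
python3 -m handwheel '[6.6,-17,30,-0.3,60,6.6,-17,70,-0.3,60,6.6,-17,105,-0.3,60,6.6,-17,125,-0.3,60,6.6,-17,136,-0.3,60,6.6,-17,136,-0.3,60,6.6,-17,136,-0.3,60]' && python3 -m handwheel '[0,0,0,0,15,0,0,0,0,15,0,0,0,0,15,0,0,0,0,15,0,0,0,0,15]' 30; python3 -c "
from h import *
go([.474,-.334,.0203],95.7)"
```

```text
t: 8.63
position: [0.4787, -0.3335, 0.0218]
ee_rot: [0.156, -3.137, -0.001]
ft_force: [-0.1, -0.0, -0.6]
grip_width: 0.0602
finger_force: 0.0
t: 9.05
position: [0.4795, -0.3351, 0.0237]
ee_rot: [-0.153, 3.135, -0.004]
ft_force: [0.6, 1.3, 5.8]
grip_width: 0.0298
finger_force: 31.6
t 9.05 pos [ 0.4795 -0.3351  0.0237] yang 95.60 tilt [ 0.003 -0.002] | shift [5.4 1.6 3.4] turn -0.10 | w 0.0298 F [0.61 1.29 5.8 ]
```

```bash
python3 -m handwheel '[0,0,-20,0,15,0,0,-60,0,15,0,0,-100,0,15,0,0,-140,0,15,0,0,-180,0,15,0,0,-215,0,15,0,0,-215,0,15,0,0,-215,0,15]' 30; python3 -c "
from h import *
go([.555,.13,.24],91.6)"
```

```text
t: 9.72
position: [0.4793, -0.3353, 0.2402]
ee_rot: [-0.153, 3.133, -0.007]
ft_force: [-0.4, 0.0, -1.2]
grip_width: 0.0294
finger_force: 30.7
t 9.72 pos [ 0.4793 -0.3353  0.2402] yang 95.61 tilt [ 0.005 -0.004] | shift [-120.8  455.7   -1.5] turn 4.01 | w 0.0294 F [-0.37  0.01 -1.19]
```

```bash
python3 -m handwheel '[-121,456,0,4,15,-121,456,0,4,15,-121,456,0,4,15,-121,456,0,4,15,-121,456,0,4,15,-121,456,0,4,15,-121,456,0,4,15,-121,456,0,4,15]' && python3 -m handwheel '[-32,121,0,0,15,-32,121,0,0,15,-32,121,0,0,15,-32,121,0,0,15,-32,121,0,0,15]';python3 -m handwheel '[0,0,0,0,15,0,0,0,0,15]'; python3 -c "
from h import *
import pickle
go([.555,.13,.24],91.6)
im,p=cap('wrist','w6.png'); pickle.dump(p,open('w6.pkl','wb'))
cv2.imwrite('pics/w6c.png',im[:,:,::-1])"
```

```text
t: 10.38
position: [0.5299, -0.0033, 0.2347]
ee_rot: [0.044, -3.137, -0.001]
ft_force: [0.5, -0.6, -0.5]
grip_width: 0.0297
finger_force: 30.7
t: 10.8
position: [0.5591, 0.1187, 0.2344]
ee_rot: [0.051, -3.137, 0.001]
ft_force: [-0.0, -1.2, -0.9]
grip_width: 0.0296
finger_force: 30.9
t: 10.97
position: [0.5592, 0.1153, 0.2355]
ee_rot: [0.043, -3.138, 0.002]
ft_force: [0.4, -0.4, -0.6]
grip_width: 0.03
finger_force: 30.9
t 10.97 pos [0.5592 0.1153 0.2355] yang 91.56 tilt [-0.003 -0.001] | shift [ 3.8 14.8 -4.5] turn -0.04 | w 0.0300 F [ 0.45 -0.39 -0.58]
```

View pics/w6.png

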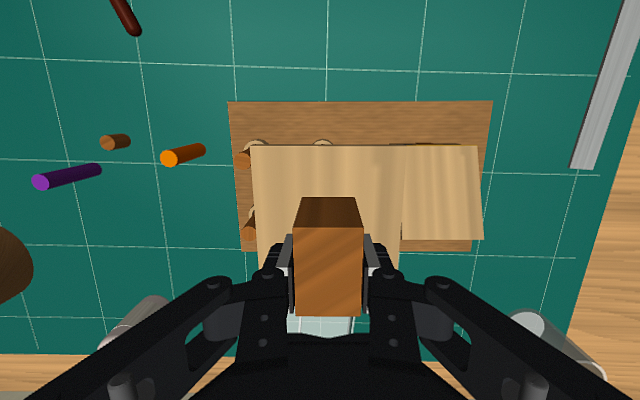

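```bash
python3 -m handwheel '[0,-25,0,0,15,0,-50,0,0,15,0,-60,0,0,15,0,-60,0,0,15,0,-60,0,0,15,0,-60,0,0,15]'
cat > seg.py <<'E'
from h import *
import pickle
def quad(im,box,f,lo=(12,40,150),hi=(25,135,255)):
    x0,y0,x1,y1=box;h=cv2.cvtColor(im,cv2.COLOR_RGB2HSV)[y0:y1,x0:x1]
    m=cv2.morphologyEx(cv2.inRange(h,lo,hi),cv2.MORPH_OPEN,np.ones((3,3)))
    c=max(cv2.findContours(m,0,2)[0],key=cv2.contourArea);hull=cv2.convexHull(c)
    q=hull
    for e in np.arange(1,20,.5):
        q=cv2.approxPolyDP(hull,e,True)
        if len(q)<=4:break
    print(f,cv2.contourArea(c),cv2.contourArea(q),(q.reshape(-1,2)+[x0,y0]).tolist())
    cv2.imwrite('pics/m_'+f+'.png',m);return q.reshape(-1,2)+[x0,y0]
E
python3 - <<'E'
from seg import *
go([.555,.13,.24],91.6)
im,p=cap('wrist','w7.png'); pickle.dump(p,open('w7.pkl','wb'))
for y,x in((190,450),(190,520),(150,470),(220,480),(110,420),(180,545)): print((x,y),cv2.cvtColor(im[y:y+1,x:x+1],cv2.COLOR_RGB2HSV)[0,0])
quad(im,(425,80,640,300),'w7')
t=cv2.imread('pics/top0.png')[:,:,::-1];s=cv2.imread('pics/side0.png')[:,:,::-1]
print(cv2.cvtColor(t[190:191,240:242].copy(),cv2.COLOR_RGB2HSV)[0],cv2.cvtColor(t[215:216,240:242].copy(),cv2.COLOR_RGB2HSV)[0],cv2.cvtColor(s[158:159,285:287].copy(),cv2.COLOR_RGB2HSV)[0])
quad(t.copy(),(218,165,265,218),'top');quad(s.copy(),(255,130,315,185),'side')
E
```

```text
t: 11.52
position: [0.5619, 0.0566, 0.2369]
ee_rot: [0.042, -3.141, -0.001]
ft_force: [0.2, -0.1, -0.7]
grip_width: 0.0292
finger_force: 31.0
t 11.52 pos [0.5619 0.0566 0.2369] yang 91.54 tilt [-0.     0.001] | shift [ 4.9 73.5 -3. ] turn -0.06 | w 0.0292 F [ 0.16 -0.09 -0.73]
(450, 190) [ 15 141 159]
(520, 190) [ 18 109 197]
(470, 150) [ 18 110 192]
(480, 220) [ 17 110 204]
(420, 110) [ 16 146 150]
(545, 180) [ 85 190 106]
w7 7358.0 7275.0 [[531, 144], [539, 236], [459, 237], [453, 145]]
[[ 18  89 213]
 [ 18  87 220]] [[ 16 117 165]
 [ 15 118 169]] [[ 18  93 215]
 [ 18  90 220]]
top 2236.0 2236.0 [[264, 165], [264, 217], [221, 217], [221, 165]]
side 624.5 557.0 [[288, 140], [302, 152], [278, 172], [265, 159]]
```

```bash
cat > pnp.py <<'E'
from seg import *
def pnp(p,q,W=.084,L=.1):
    # q order: low -y, low +y, high +y, high -y
    obj=np.array([[-L/2,-W/2,0],[-L/2,W/2,0],[L/2,W/2,0],[L/2,-W/2,0]])
    for fl in (cv2.SOLVEPNP_IPPE,):
        n,rs,ts,er=cv2.solvePnPGeneric(obj,np.array(q,float),np.array(p['intrinsics']),np.array(p['dist']),flags=fl)
        for a,b,e in zip(rs,ts,er):
            R=np.array(p['R']).T@cv2.Rodrigues(a)[0];c=np.array(p['R']).T@(b[:,0]-np.array(p['t']))
            print('c',c.round(4),'slope',np.degrees(np.arctan2(R[2,0],np.hypot(R[0,0],R[1,0]))).round(2),'yaw',np.degrees(np.arctan2(R[1,0],R[0,0])).round(2),'roll',np.degrees(R[2,1]).round(2),'err',e)
E
python3 - <<'E'
from pnp import *
p7=pickle.load(open('w7.pkl','rb'));p6=pickle.load(open('w6.pkl','rb'))
q7=[[453,145],[531,144],[539,236],[459,237]]
pnp(p7,q7)
i6=cv2.imread('pics/w6.png')[:,:,::-1].copy();q6=quad(i6,(410,100,560,280),'w6')
T=optics.camera_params('top');S=optics.camera_params('side')
c=lambda L:np.array(L,float)/3.3+[215,150]
ts=[c([42,194]),c([137,190]),c([127,80]),c([32,84])]
for n,u7,ut in (('lo-y',q7[0],ts[1]),('lo+y',q7[1],ts[0]),('hi+y',q7[2],ts[3]),('hi-y',q7[3],ts[2])): print(n,tri(p7,u7,T,ut))
for u7,us in ((q7[0],[281.0,172.5]),(q7[1],[264.5,160]),(q7[2],[288,140]),(q7[3],[303.5,152])): print('side',tri(p7,u7,S,us))
for z in(.062,.066,.068): print(z,onz(p7,q7[:2],z).round(4).tolist())
for z in(.095,.1,.108): print(z,onz(p7,q7[2:],z).round(4).tolist())
E
```

```text
c [0.5693 0.2389 0.076 ] slope 22.85 yaw 2.23 roll 0.33 err [0.18223433]
c [0.5708 0.2342 0.0767] slope 12.11 yaw 8.43 roll 47.25 err [3.89328841]
w6 6489.5 6463.5 [[476, 146], [483, 239], [410, 239], [410, 146]]
lo-y (array([0.52039819, 0.18838489, 0.07206996]), np.float64(0.00559560598144862))
lo+y (array([0.51811916, 0.27559403, 0.06229464]), np.float64(0.006030938895138258))
hi+y (array([0.60786657, 0.27444182, 0.10628316]), np.float64(0.002243725257615699))
hi-y (array([0.60914904, 0.19077114, 0.11238404]), np.float64(0.0012193783173389022))
side (array([0.52652588, 0.19193308, 0.05890507]), np.float64(0.005302652754984324))
side (array([0.52266742, 0.27302555, 0.06246473]), np.float64(0.005206123038328956))
side (array([0.61705141, 0.28425926, 0.09112897]), np.float64(0.0046977733062698234))
side (array([0.62045552, 0.20369295, 0.08650951]), np.float64(0.0014346517860882814))
0.062 [[0.5243, 0.1925, 0.062], [0.5212, 0.2758, 0.062]]
0.066 [[0.5238, 0.1908, 0.066], [0.5208, 0.273, 0.066]]
0.068 [[0.5236, 0.1899, 0.068], [0.5206, 0.2717, 0.068]]
0.095 [[0.6138, 0.283, 0.095], [0.6173, 0.1991, 0.095]]
0.1 [[0.6116, 0.279, 0.1], [0.6151, 0.1966, 0.1]]
0.108 [[0.6081, 0.2726, 0.108], [0.6116, 0.1926, 0.108]]
```

Run:
```python
from pnp import *
p7=pickle.load(open('w7.pkl','rb'));p6=pickle.load(open('w6.pkl','rb'))
i6=cv2.imread('pics/w6.png')[:,:,::-1].copy();i7=cv2.imread('pics/w7.png')[:,:,::-1].copy()
q=quad(i7,(230,120,430,200),'h7')
for n,p,uv,tcp in(('w6',p6,[[249.5,145.5],[404,146]],[.5592,.1153,.2355]),('w7',p7,[q[np.argmin(q.sum(1))],q[np.argmin(q[:,1]-q[:,0])]],[.5619,.0566,.2369])):
    for dz in(-.0137,-.0107): 
        P=onz(p,uv,tcp[2]+dz);print(n,dz,(P-tcp).round(4).tolist(),np.linalg.norm(P[0]-P[1]))
```

```text
h7 7947.0 8109.0 [[407, 146], [403, 199], [254, 199], [250, 146]]
w6 -0.0137 [[-0.0515, -0.042, -0.0137], [-0.0535, 0.0406, -0.0137]] 0.08265697262649864
w6 -0.0107 [[-0.0519, -0.0412, -0.0107], [-0.0539, 0.0398, -0.0107]] 0.08107809013124345
w7 -0.0137 [[-0.0513, -0.0416, -0.0137], [-0.0535, 0.0422, -0.0137]] 0.08390047369094243
w7 -0.0107 [[-0.0517, -0.0409, -0.0107], [-0.0539, 0.0414, -0.0107]] 0.08229515127484022
```

```bash
python3 -m handwheel '[2.4,40,0,-0.3,15,2.4,80,0,-0.3,15,2.4,120,0,-0.3,15,2.4,150,0,-0.3,15,2.4,170,20,-0.3,15,2.4,177,55,-0.3,15,2.4,177,95,-0.3,15,2.4,177,95,-0.3,15]' 30 &&python3 -m handwheel '[0,0,0,0,15,0,0,0,0,15,0,0,0,0,15]'; python3 -c "
from h import *
go([.5546,.2338,.123],91.9)"
```

```text
t: 12.23
position: [0.5484, 0.2336, 0.1346]
ee_rot: [0.057, -3.127, 0.007]
ft_force: [-1.9, -0.9, -2.0]
grip_width: 0.0295
finger_force: 30.9
t: 12.48
position: [0.5567, 0.234, 0.1445]
ee_rot: [-0.052, 3.137, 0.002]
ft_force: [-0.0, -0.2, -0.3]
grip_width: 0.0294
finger_force: 31.0
t 12.48 pos [0.5567 0.234  0.1445] yang 91.90 tilt [0.005 0.002] | shift [ 2.2 -0.2 21.5] turn 0.00 | w 0.0294 F [-0.01 -0.17 -0.26]
```

```bash
python3 -m handwheel '[2,0,7,0,15,2,0,14,0,15,2,0,19,0,15,2,0,21,0,15,2,0,21,0,15,2,0,21,0,15,2,0,21,0,15]' 20; python3 -c "
from h import *
go([.5546,.2338,.115],91.9)"
```

```text
t: 13.07
position: [0.5528, 0.2334, 0.1209]
ee_rot: [-0.052, 3.141, 0.0]
ft_force: [-0.5, -0.8, -0.5]
grip_width: 0.0297
finger_force: 31.0
t 13.07 pos [0.5528 0.2334 0.1209] yang 91.91 tilt [0. 0.] | shift [-1.8  0.3  5.9] turn 0.01 | w 0.0297 F [-0.5  -0.8  -0.48]
```

```bash
for i in 1; do python3 -m handwheel '[-1,0,1,0,15,-1,0,2,0,15,-1,0,3,0,15,-1,0,4,0,15,-1,0,5,0,15,-1,0,5,0,15]' 20; done; python3 -c "
from h import *
go([.5546,.2338,.1014],91.9);print(monitor.get_state()['ft_torque'])"
```

```text
t: 13.57
position: [0.5534, 0.2337, 0.1176]
ee_rot: [-0.053, 3.14, 0.001]
ft_force: [-4.5, -0.7, 9.4]
grip_width: 0.0299
finger_force: 32.7
t 13.57 pos [0.5534 0.2337 0.1176] yang 91.92 tilt [0.001 0.001] | shift [-1.2  0.1 16.2] turn 0.02 | w 0.0299 F [-4.5  -0.66  9.39]
[-0.18411346  0.38637221 -0.03480656]
```

```bash
python3 -m handwheel '[0,0,0.5,0,15,0,0,1,0,15,0,0,1.5,0,15,0,0,2,0,15]' 20;  python3 -m handwheel '[0,0,0.5,0,15,0,0,1,0,15,0,0,1.5,0,15,0,0,2,0,15]' 20; python3 -c "
from h import *
go([.5546,.2338,.1014],91.9);print(monitor.get_state()['ft_torque'])"
```

```text
t: 13.9
position: [0.5524, 0.2336, 0.1159]
ee_rot: [0.052, -3.14, -0.001]
ft_force: [-7.5, -0.7, 13.8]
grip_width: 0.0298
finger_force: 33.3
t: 14.23
position: [0.5512, 0.2336, 0.1137]
ee_rot: [0.052, -3.138, -0.001]
ft_force: [-9.4, -0.7, 15.4]
grip_width: 0.0297
finger_force: 33.9
t 14.23 pos [0.5512 0.2336 0.1137] yang 91.91 tilt [-0.003  0.   ] | shift [-3.4  0.1 12.3] turn 0.01 | w 0.0297 F [-9.38 -0.66 15.4 ]
[-0.14377804  1.0345557  -0.07886349]
```

```bash
cat > chk.py <<'E'
from pnp import *
import sys
def tilt(f):
    """panel front-edge corners in wrist image -> tilt of panel about the pivot, from ray geometry"""
    im,p=cap('wrist',f);s=monitor.get_state();tcp=s['position']
    h=cv2.cvtColor(im,cv2.COLOR_RGB2HSV);m=cv2.inRange(h,(14,40,150),(25,130,255))
    m[:100]=0;m[215:]=0;m[:,:235]=0;m[:,430:]=0
    c=max(cv2.findContours(cv2.morphologyEx(m,2,np.ones((3,3))),0,2)[0],key=cv2.contourArea).reshape(-1,2)
    y0=c[:,1].min();row=np.where(m[y0+2]>0)[0];a=[row.min(),y0+.5];b=[row.max(),y0+.5]
    P,d=ray(p,[a,b]);w=None
    # depth where the edge is 84 mm wide
    u=d/d[:,2:3];k=.084/np.linalg.norm(d[0]-d[1]);E=P+(d*k).mean(0)
    rel=(E-tcp)*1000
    print('edge px',a,b,'low edge mid rel TCP mm',rel.round(1),'|low edge abs',E.round(4))
    # pivot at TCP+18.7 up; distance front-top edge in panel frame (x=-52.3,z=-32.5): angle
    for hyp in (0,5,10,15,20,22,24,26):
        t=np.radians(hyp);x=-52.3*np.cos(t)+32.5*np.sin(t);z=-52.3*np.sin(t)-32.5*np.cos(t)
        q=proj(p,[tcp+[x/1,0,0]*np.array([.001,0,0])+[0,0,.0187+z*.001]])[0];print(hyp,q.round(1),end=' ')
    print()
tilt(sys.argv[1])
go([.5546,.2338,.1014],91.9)
E
python3 chk.py w8.png
```

```text
edge px [np.int64(252), np.float64(151.5)] [np.int64(421), np.float64(151.5)] low edge mid rel TCP mm [-51.2   3.9  -1.7] |low edge abs [0.5    0.2375 0.1119]
0 [328.6 146.1] 5 [328.4 150.7] 10 [328.2 155.7] 15 [328.  161.1] 20 [327.7 166.8] 22 [327.7 169.2] 24 [327.6 171.7] 26 [327.5 174.1] 
t 14.28 pos [0.5512 0.2336 0.1136] yang 91.91 tilt [-0.003  0.   ] | shift [-3.5  0.1 12.2] turn 0.01 | w 0.0293 F [-9.69 -0.46 14.8 ]
```

```bash
python3 -m handwheel '[0,0,-0.5,0,27,0,0,-0.5,0,27]' 20; python3 -m handwheel '[0,0,0,0,28,0,0,0,0,28]' 20; python3 chk.py w9.png
```

```text
t: 14.45
position: [0.5512, 0.2336, 0.1137]
ee_rot: [0.052, -3.138, -0.0]
ft_force: [-8.5, -0.3, 10.9]
grip_width: 0.0296
finger_force: 33.4
t: 14.62
position: [0.5512, 0.2336, 0.1138]
ee_rot: [0.052, -3.138, -0.0]
ft_force: [-8.2, -0.9, 10.9]
grip_width: 0.0296
finger_force: 33.4
edge px [np.int64(252), np.float64(151.5)] [np.int64(421), np.float64(151.5)] low edge mid rel TCP mm [-51.2   3.9  -1.8] |low edge abs [0.5    0.2375 0.1119]
0 [328.7 146.2] 5 [328.5 150.8] 10 [328.2 155.8] 15 [328.  161.2] 20 [327.8 167. ] 22 [327.7 169.3] 24 [327.6 171.8] 26 [327.5 174.2] 
t 14.67 pos [0.5512 0.2336 0.1137] yang 91.91 tilt [-0.003  0.   ] | shift [-3.5  0.1 12.3] turn 0.01 | w 0.0298 F [-8.64 -0.4  10.97]
```

```bash
python3 -m handwheel '[0,0,1,0,15,0,0,1.7,0,15,0,0,2.4,0,15,0,0,3,0,15]' 20;  python3 -m handwheel '[0,0,0.6,0,15,0,0,1.2,0,15,0,0,1.8,0,15,0,0,2.4,0,15,0,0,3,0,15]' 20; python3 chk.py w10.png
```

```text
t: 15.0
position: [0.55, 0.2335, 0.111]
ee_rot: [0.052, -3.136, -0.0]
ft_force: [-13.4, -0.1, 14.5]
grip_width: 0.0295
finger_force: 34.5
t: 15.42
position: [0.5488, 0.2335, 0.1077]
ee_rot: [0.052, -3.133, 0.0]
ft_force: [-14.4, -0.7, 17.6]
grip_width: 0.0297
finger_force: 35.6
edge px [np.int64(254), np.float64(155.5)] [np.int64(423), np.float64(155.5)] low edge mid rel TCP mm [-49.3   5.   -0.9] |low edge abs [0.4994 0.2384 0.1067]
0 [328.7 146.2] 5 [328.4 150.8] 10 [328.2 155.9] 15 [328.  161.3] 20 [327.8 167.1] 22 [327.7 169.4] 24 [327.6 171.9] 26 [327.5 174.3] 
t 15.47 pos [0.5488 0.2335 0.1076] yang 91.91 tilt [-0.008 -0.   ] | shift [-5.9  0.1  6.2] turn 0.01 | w 0.0297 F [-13.2   -0.88  15.81]
```

```bash
python3 -m handwheel '[0,0,-8,0,15,0,0,-40,0,15,0,0,-80,0,15,0,0,-110,0,15,0,0,-110,0,15]'; python3 -c "
from h import *
go([.478,-.333,.215],95.6)"
```

```text
t: 15.88
position: [0.5584, 0.235, 0.224]
ee_rot: [-0.052, 3.127, 0.007]
ft_force: [1.2, 0.7, -0.9]
grip_width: 0.0297
finger_force: 33.5
t 15.88 pos [0.5584 0.235  0.224 ] yang 91.92 tilt [0.014 0.005] | shift [  99.5 -565.     5.3] turn -3.68 | w 0.0297 F [ 1.2   0.75 -0.91]
```

```bash
python3 -m handwheel '[99,-565,0,-3.7,15,99,-565,0,-3.7,15,99,-565,0,-3.7,15,99,-565,0,-3.7,15,99,-565,0,-3.7,15,99,-565,0,-3.7,15,99,-565,0,-3.7,15,99,-565,0,-3.7,15]'; python3 -m handwheel '[43,-237,0,0,15,43,-237,0,0,15,43,-237,0,0,15,43,-237,0,0,15,43,-237,0,0,15,43,-237,0,0,15,43,-237,0,0,15,43,-237,0,0,15]';python3 -c "
from h import *
go([.478,-.333,.04],95.6)"
```

```text
t: 16.55
position: [0.5065, -0.0985, 0.216]
ee_rot: [-0.154, 3.138, -0.0]
ft_force: [1.9, 0.4, -1.5]
grip_width: 0.0296
finger_force: 33.4
t: 17.22
position: [0.487, -0.3387, 0.2154]
ee_rot: [0.148, -3.138, -0.001]
ft_force: [1.0, 1.2, -1.1]
grip_width: 0.0297
finger_force: 33.3
t 17.22 pos [ 0.487  -0.3387  0.2154] yang 95.41 tilt [-0.001  0.   ] | shift [  8.4   6.5 175.4] turn -0.19 | w 0.0297 F [ 1.    1.16 -1.14]
```

```bash
python3 -m handwheel '[0,5,40,0,15,0,5,80,0,15,0,5,120,0,15,0,5,155,0,15,0,5,175,0,15,0,5,182,0,15,0,5,182,0,15,0,5,182,0,15]'; python3 -m handwheel '[0,0,0,0,60,0,0,0,0,60,0,0,0,0,60,0,0,0,0,60]'; python3 -m handwheel '[15,0,-40,0,60,15,0,-80,0,60,15,0,-120,0,60,15,0,-120,0,60,15,0,-120,0,60,15,0,-120,0,60]'
python3 - <<'E'
from pnp import *
im,p=cap('wrist','w11.png');go([.478,-.333,.0313],95.6)
h=quad(im,(180,60,420,240),'p11',lo=(14,40,150),hi=(25,130,255));b=quad(im,(240,60,380,250),'b11',lo=(8,150,140),hi=(15,255,255))
for q,z in((h,.010),(b,.055)):
    P=onz(p,q,z);print(P.round(4)[:,:2].tolist(),P.mean(0).round(4),np.linalg.norm(np.diff(P,axis=0),axis=1).round(4))
E
```

```text
t: 17.88
position: [0.4878, -0.3313, 0.035]
ee_rot: [-0.156, 3.137, -0.001]
ft_force: [-0.4, -0.3, -0.9]
grip_width: 0.0293
finger_force: 33.4
t: 18.22
position: [0.4877, -0.3324, 0.0357]
ee_rot: [-0.154, 3.136, -0.003]
ft_force: [0.5, 0.1, -0.1]
grip_width: 0.06
finger_force: 0.0
t: 18.72
position: [0.4719, -0.3331, 0.1548]
ee_rot: [-0.154, 3.137, -0.001]
ft_force: [0.4, 0.0, -0.2]
grip_width: 0.0599
finger_force: 0.0
t 18.77 pos [ 0.4713 -0.3326  0.1536] yang 95.61 tilt [-0.001  0.001] | shift [ -6.8  -1.2 122.3] turn 0.01 | w 0.0599 F [-0.66 -0.06  0.14]
p11 7020.0 7044.0 [[285, 151], [369, 152], [365, 239], [288, 239]]
b11 1449.5 1424.0 [[343, 192], [342, 236], [311, 236], [310, 191]]
[[0.4444, -0.3772], [0.4373, -0.2945], [0.5307, -0.2859], [0.5388, -0.3686]] [ 0.4878 -0.3316  0.01  ] [0.0829 0.0938 0.0831]
[[0.4682, -0.3191], [0.5095, -0.3153], [0.5123, -0.3434], [0.4701, -0.3477]] [ 0.49   -0.3314  0.055 ] [0.0415 0.0281 0.0424]
```

```bash
python3 -m handwheel '[-13.6,-1.8,30,0.2,60,-13.6,-1.8,70,0.2,60,-13.6,-1.8,100,0.2,60,-13.6,-1.8,118,0.2,60,-13.6,-1.8,123,0.2,60,-13.6,-1.8,123,0.2,60,-13.6,-1.8,123,0.2,60]' 20; python3 -m handwheel '[0,0,0,0,25,0,0,0,0,25,0,0,0,0,25,0,0,0,0,25,0,0,0,0,25]' 20;  python3 -m handwheel '[0,0,-20,0,25,0,0,-60,0,25,0,0,-100,0,25,0,0,-140,0,25,0,0,-180,0,25,0,0,-205,0,25,0,0,-205,0,25,0,0,-205,0,25]'; python3 -c "
from h import *
go([.555,.234,.15],91.9)"
```

```text
t: 19.35
position: [0.4856, -0.3335, 0.0308]
ee_rot: [0.148, -3.137, -0.002]
ft_force: [0.6, -0.7, 0.5]
grip_width: 0.0595
finger_force: 0.0
t: 19.77
position: [0.4868, -0.3344, 0.0329]
ee_rot: [-0.148, 3.136, -0.003]
ft_force: [0.4, -0.0, 7.2]
grip_width: 0.0299
finger_force: 20.9
t: 20.43
position: [0.4865, -0.3342, 0.2384]
ee_rot: [-0.148, 3.135, -0.005]
ft_force: [-0.9, 0.5, -1.6]
grip_width: 0.0296
finger_force: 20.4
t 20.43 pos [ 0.4865 -0.3342  0.2384] yang 95.42 tilt [ 0.003 -0.003] | shift [-121.6  559.5   87. ] turn 3.52 | w 0.0296 F [-0.87  0.47 -1.58]
```

```bash
python3 -m handwheel '[-117,560,0,3.5,25,-117,560,0,3.5,25,-117,560,0,3.5,25,-117,560,0,3.5,25,-117,560,0,3.5,25,-117,560,0,3.5,25,-117,560,0,3.5,25,-117,560,0,3.5,25]'; python3 -m handwheel '[-47,220,0,0,25,-47,220,0,0,25,-47,220,0,0,25,-47,220,0,0,25,-47,220,0,0,25,-47,220,0,0,25,-47,220,0,0,25,-47,220,0,0,25]'
python3 - <<'E'
from pnp import *
s=monitor.get_state();im,p=cap('wrist','w12.png');go([.5505,.2338,.150],91.9)
q=quad(im,(230,110,430,185),'h12',lo=(14,40,150),hi=(25,130,255))
P=onz(p,q,s['position'][2]-.0229);print(((P-s['position'])*1000).round(1).tolist())
E
```

```text
t: 21.1
position: [0.5208, -0.0004, 0.2338]
ee_rot: [0.052, -3.136, -0.001]
ft_force: [0.6, -0.1, -2.3]
grip_width: 0.0294
finger_force: 20.6
t: 21.77
position: [0.561, 0.2193, 0.2337]
ee_rot: [0.056, -3.136, 0.003]
ft_force: [0.3, 0.1, -1.7]
grip_width: 0.0296
finger_force: 20.7
t 21.82 pos [0.5611 0.2182 0.2342] yang 91.96 tilt [-0.004 -0.002] | shift [ 9.7 16.1 84.2] turn 0.06 | w 0.0297 F [ 0.91  0.74 -0.72]
h12 4176.5 4219.5 [[401, 155], [400, 184], [256, 184], [254, 155]]
[[-47.8, 41.4, -22.9], [-30.7, 42.6, -22.9], [-27.7, -42.1, -22.9], [-44.7, -42.6, -22.9]]
```

```bash
python3 -m handwheel '[9.7,16,20,0,25,9.7,16,50,0,25,9.7,16,75,0,25,9.7,16,92,0,25,9.7,16,100,0,25,9.7,16,100,0,25,9.7,16,100,0,25]'; python3 -m handwheel '[0,0,1,0,25,0,0,2,0,25,0,0,3,0,25,0,0,4,0,25,0,0,5,0,25,0,0,6,0,25,0,0,7,0,25]'; python3 -c "
from h import *
go([.5505,.2338,.108],91.9)"
```

```text
t: 22.4
position: [0.5523, 0.2334, 0.1364]
ee_rot: [0.05, -3.141, 0.001]
ft_force: [-0.0, 0.1, -1.3]
grip_width: 0.0298
finger_force: 20.7
t: 22.98
position: [0.5522, 0.2349, 0.1298]
ee_rot: [-0.053, 3.141, 0.0]
ft_force: [-3.9, -0.2, 7.0]
grip_width: 0.0296
finger_force: 21.7
t 22.98 pos [0.5522 0.2349 0.1298] yang 91.92 tilt [0. 0.] | shift [ 1.7 -1.1 21.8] turn 0.02 | w 0.0296 F [-3.88 -0.16  7.02]
```

```bash
python3 -m handwheel '[0,-1,0.7,0,25,0,-1,1.4,0,25,0,-1,2.1,0,25,0,-1,2.8,0,25,0,-1,3.5,0,25,0,-1,4,0,25]'; python3 -m handwheel '[0,0,0.7,0,25,0,0,1.4,0,25,0,0,2.1,0,25,0,0,2.8,0,25,0,0,3.5,0,25,0,0,4,0,25]'; python3 -c "
from h import *
go([.5505,.2338,.108],91.9)"
```

```text
t: 23.48
position: [0.5501, 0.2347, 0.1263]
ee_rot: [0.053, -3.138, -0.002]
ft_force: [-7.4, 2.7, 10.1]
grip_width: 0.03
finger_force: 22.2
t: 23.98
position: [0.5483, 0.2346, 0.122]
ee_rot: [0.053, -3.135, -0.002]
ft_force: [-11.0, 3.6, 10.8]
grip_width: 0.0298
finger_force: 23.0
t 23.98 pos [0.5483 0.2346 0.122 ] yang 91.92 tilt [-0.007  0.001] | shift [-2.3 -0.9 14. ] turn 0.02 | w 0.0298 F [-11.05   3.58  10.75]
```

```bash
python3 -m handwheel '[0,0,0.7,0,25,0,0,1.4,0,25,0,0,2.1,0,25,0,0,2.8,0,25,0,0,3.5,0,25,0,0,4,0,25]'; python3 -m handwheel '[0,0,0.7,0,25,0,0,1.4,0,25,0,0,2.1,0,25,0,0,2.8,0,25,0,0,3.5,0,25,0,0,4,0,25]'; sed -i 's/-52.3\*/-46.3*/g;s/32.5\*/33.5*/g;s/\.0187+z/.0111+z/' chk.py; python3 chk.py w13.png
```

```text
t: 24.48
position: [0.547, 0.2346, 0.1177]
ee_rot: [0.053, -3.132, -0.002]
ft_force: [-12.4, 2.5, 10.6]
grip_width: 0.0296
finger_force: 23.6
t: 24.98
position: [0.5461, 0.2346, 0.1134]
ee_rot: [0.053, -3.13, -0.001]
ft_force: [-14.4, 3.8, 10.7]
grip_width: 0.0295
finger_force: 24.5
edge px [np.int64(259), np.float64(166.5)] [np.int64(396), np.float64(166.5)] low edge mid rel TCP mm [-37.9  -0.2 -32.6] |low edge abs [0.5081 0.2344 0.0807]
0 [328.3 155.3] 5 [328.1 159.6] 10 [327.9 164.3] 15 [327.6 169.4] 20 [327.4 174.7] 22 [327.3 177. ] 24 [327.3 179.2] 26 [327.2 181.5] 
t 25.03 pos [0.5461 0.2346 0.1134] yang 91.92 tilt [-0.011  0.001] | shift [-8.6 -1.1 11.9] turn 0.02 | w 0.0296 F [-14.18   3.77  10.09]
```

```bash
python3 -m handwheel '[0,0,-8,0,25,-4,0,-18,0,25,-12,0,-18,0,25,-12,0,-18,0,25,-12,0,-18,0,25]'; python3 chk.py w14.png
```

```text
t: 25.45
position: [0.5652, 0.2341, 0.1311]
ee_rot: [-0.052, 3.141, 0.0]
ft_force: [0.7, 0.0, -1.6]
grip_width: 0.0296
finger_force: 23.0
edge px [np.int64(270), np.float64(150.5)] [np.int64(384), np.float64(150.5)] low edge mid rel TCP mm [-41.2  -0.5 -71.7] |low edge abs [0.5231 0.2334 0.059 ]
0 [327.9 153.5] 5 [327.8 157.8] 10 [327.6 162.5] 15 [327.4 167.5] 20 [327.2 172.9] 22 [327.1 175.1] 24 [327.  177.4] 26 [326.9 179.7] 
t 25.50 pos [0.5643 0.2339 0.1307] yang 91.89 tilt [-0.001 -0.   ] | shift [ 9.7  0.3 29.3] turn -0.01 | w 0.0294 F [-0.46  0.28 -0.98]
```

```bash
python3 -m handwheel '[0,0,2,0,25,0,0,4,0,25,1,0,6,0,25,2,0,7,0,25,3,0,8,0,25,4,0,9,0,25,5,0,10,0,25,6,0,11,0,25]'; python3 chk.py w15.png
```

```text
t: 26.17
position: [0.5582, 0.234, 0.1203]
ee_rot: [-0.053, 3.141, 0.0]
ft_force: [-0.2, -0.2, -1.4]
grip_width: 0.03
finger_force: 23.0
edge px [np.int64(267), np.float64(162.5)] [np.int64(387), np.float64(162.5)] low edge mid rel TCP mm [-35.1  -0.4 -58.7] |low edge abs [0.5227 0.2335 0.0614]
0 [328.2 154.2] 5 [328.  158.5] 10 [327.8 163.2] 15 [327.6 168.2] 20 [327.4 173.6] 22 [327.3 175.8] 24 [327.2 178. ] 26 [327.1 180.3] 
t 26.22 pos [0.5578 0.2339 0.1201] yang 91.92 tilt [-0.001 -0.   ] | shift [ 3.2  0.  18.7] turn 0.02 | w 0.0296 F [-0.63 -0.67 -1.57]
```

```bash
python3 -m handwheel '[-2,0,1,0,25,-2,0,2,0,25,-2,0,3,0,25,-2,0,4,0,25,-2,0,5,0,25,-2,0,6,0,25,-2,0,6,0,25]'; python3 -c "
from h import *
go([.5487,.2338,.108],91.9)"
```

```text
t: 26.8
position: [0.5593, 0.234, 0.1151]
ee_rot: [0.053, -3.14, -0.0]
ft_force: [-4.2, -0.3, 6.0]
grip_width: 0.0298
finger_force: 24.4
t 26.80 pos [0.5593 0.234  0.1151] yang 91.92 tilt [-0.001  0.   ] | shift [10.6  0.1  7.2] turn 0.02 | w 0.0298 F [-4.21 -0.3   5.98]
```

Contact. Now descend while dragging down-slope.

```bash
python3 -m handwheel '[1,0,0.3,0,25,2,0,1,0,25,3,0,1.7,0,25,4,0,2.4,0,25,5,0,3.1,0,25,6,0,3.8,0,25]'; python3 chk.py w16.png
```

```text
t: 27.3
position: [0.555, 0.234, 0.111]
ee_rot: [-0.052, 3.139, 0.001]
ft_force: [0.4, -0.7, 3.4]
grip_width: 0.0296
finger_force: 24.3
edge px [np.int64(265), np.float64(169.5)] [np.int64(420), np.float64(169.5)] low edge mid rel TCP mm [-39.5   8.  -12. ] |low edge abs [0.5149 0.2419 0.0986]
0 [328.2 153.7] 5 [328. 158.] 10 [327.8 162.7] 15 [327.6 167.8] 20 [327.4 173.1] 22 [327.3 175.3] 24 [327.2 177.6] 26 [327.1 179.9] 
t 27.35 pos [0.5544 0.2339 0.1106] yang 91.91 tilt [0. 0.] | shift [-0.2 -0.1  9.2] turn 0.01 | w 0.0295 F [0.44 0.32 3.15]
```

```bash
python3 -m handwheel '[0.7,0,0.8,0,25,1.4,0,1.6,0,25,2.1,0,2.4,0,25,2.8,0,3.2,0,25,3.4,0,4,0,25,3.4,0,4,0,25]'; python3 chk.py w17.png
```

```text
t: 27.85
position: [0.5518, 0.2337, 0.1076]
ee_rot: [-0.053, 3.139, 0.0]
ft_force: [0.0, -0.8, 8.9]
grip_width: 0.0298
finger_force: 25.2
edge px [np.int64(264), np.float64(174.5)] [np.int64(390), np.float64(174.5)] low edge mid rel TCP mm [-29.4  -0.2 -47.1] |low edge abs [0.5224 0.2335 0.0606]
0 [328.3 155. ] 5 [328.1 159.2] 10 [327.9 163.9] 15 [327.7 168.9] 20 [327.5 174.2] 22 [327.4 176.4] 24 [327.3 178.7] 26 [327.2 181. ] 
t 27.90 pos [0.5519 0.2337 0.1077] yang 91.92 tilt [0.002 0.   ] | shift [-2.7 -0.   6.3] turn 0.02 | w 0.0297 F [ 0.11 -0.84  9.79]
```

```bash
python3 -c "
import cv2,numpy as np
im=cv2.imread('pics/w17.png')
g=im[:,275:292].mean(1).round(0).astype(int);print([(y,*g[y]) for y in range(165,215)])
g=im[:,362:380].mean(1).round(0).astype(int);print([(y,*g[y]) for y in range(165,215)])
c=cv2.resize(im[130:330,230:430],None,fx=3,fy=3);cv2.imwrite('pics/w17c.png',c)"
```

```text
[(165, np.int64(31), np.int64(57), np.int64(80)), (166, np.int64(30), np.int64(55), np.int64(79)), (167, np.int64(36), np.int64(40), np.int64(42)), (168, np.int64(35), np.int64(40), np.int64(43)), (169, np.int64(36), np.int64(39), np.int64(40)), (170, np.int64(36), np.int64(34), np.int64(34)), (171, np.int64(28), np.int64(40), np.int64(49)), (172, np.int64(22), np.int64(110), np.int64(149)), (173, np.int64(40), np.int64(130), np.int64(171)), (174, np.int64(98), np.int64(154), np.int64(189)), (175, np.int64(116), np.int64(162), np.int64(196)), (176, np.int64(112), np.int64(160), np.int64(194)), (177, np.int64(112), np.int64(160), np.int64(194)), (178, np.int64(111), np.int64(159), np.int64(193)), (179, np.int64(111), np.int64(159), np.int64(193)), (180, np.int64(111), np.int64(159), np.int64(193)), (181, np.int64(111), np.int64(159), np.int64(193)), (182, np.int64(111), np.int64(159), np.int64(193)), (183, np.int64(111), np.int64(159), np.int64(193)), (184, np.int64(111), np.int64(159), np.int64(193)), (185, np.int64(110), np.int64(159), np.int64(193)), (186, np.int64(110), np.int64(1
[... 3352 characters left out ...]
64(158), np.int64(192)), (202, np.int64(110), np.int64(158), np.int64(192)), (203, np.int64(109), np.int64(158), np.int64(191)), (204, np.int64(110), np.int64(158), np.int64(192)), (205, np.int64(110), np.int64(158), np.int64(191)), (206, np.int64(110), np.int64(158), np.int64(192)), (207, np.int64(110), np.int64(158), np.int64(191)), (208, np.int64(110), np.int64(158), np.int64(191)), (209, np.int64(110), np.int64(158), np.int64(191)), (210, np.int64(110), np.int64(158), np.int64(191)), (211, np.int64(110), np.int64(158), np.int64(191)), (212, np.int64(110), np.int64(158), np.int64(192)), (213, np.int64(110), np.int64(158), np.int64(191)), (214, np.int64(110), np.int64(158), np.int64(191))]
```

Run:
```python
from h import *
p=optics.camera_params('wrist');go([.5487,.2338,.108],91.9)
lo=np.array([.5229,.2334,.0605])
for th in (21,22.5,24):
    t=np.radians(th);n=np.array([-np.sin(t),0,np.cos(t)]);u=np.array([np.cos(t),.035*np.cos(t),np.sin(t)])
    print(th,'roof low',proj(p,[lo+[.0015,-.042,0],lo+[-.0015,.042,0]]).round(1).tolist(),'panel top low',proj(p,[lo+.008*n+[.0015,-.042,0],lo+.008*n+[-.0015,.042,0]]).round(1).tolist(),'block top',(lo+.05*u+.053*n).round(4))
im=cv2.imread('pics/w17.png');h=cv2.cvtColor(im,cv2.COLOR_BGR2HSV)
m=cv2.inRange(h,(14,40,150),(25,130,255))
for y in (176,180,184,190,196,202):
    r=np.where(m[y,235:430])[0]+235;print(y,r.min(),r.max())
b=cv2.inRange(h,(6,120,30),(15,255,255));b[:,:290]=0;b[:,372:]=0
for y in range(205,330,6): r=np.where(b[y])[0];print(y,(r.min(),r.max(),int(h[y,330,2])) if len(r) else None,end=' ')
```

```text
t 27.90 pos [0.5519 0.2337 0.1077] yang 91.92 tilt [0.002 0.   ] | shift [ 3.2  0.2 -0.3] turn 0.02 | w 0.0297 F [ 0.11 -0.84  9.79]
21 roof low [[263.9, 175.3], [389.8, 175.0]] panel top low [[261.3, 173.5], [392.6, 173.2]] block top [0.5506 0.235  0.1279]
22.5 roof low [[263.9, 175.3], [389.8, 175.0]] panel top low [[261.3, 173.1], [392.6, 172.9]] block top [0.5488 0.235  0.1286]
24 roof low [[263.9, 175.3], [389.8, 175.0]] panel top low [[261.3, 172.8], [392.6, 172.5]] block top [0.547  0.235  0.1293]
176 264 390
180 261 394
184 261 394
190 261 394
196 261 394
202 261 394
205 None 211 None 217 None 223 (np.int64(296), np.int64(359), 151) 229 (np.int64(296), np.int64(359), 140) 235 (np.int64(296), np.int64(360), 146) 241 (np.int64(296), np.int64(360), 150) 247 (np.int64(296), np.int64(360), 139) 253 (np.int64(296), np.int64(360), 139) 259 (np.int64(296), np.int64(360), 159) 265 (np.int64(296), np.int64(360), 160) 271 (np.int64(296), np.int64(360), 154) 277 (np.int64(295), np.int64(360), 150) 283 (np.int64(295), np.int64(360), 149) 289 (np.int64(295), np.int64(361), 150) 295 (np.int64(295), np.int64(361), 150) 301 (np.int64(295), np.int64(361), 147) 307 (np.int64(295), np.int64(361), 156) 313 (np.int64(295), np.int64(360), 160) 319 None 325 None
```

```bash
cat > edge.py <<'E'
from h import *
import sys
def edge(f):
    im,p=cap('wrist',f);h=cv2.cvtColor(im,cv2.COLOR_RGB2HSV);m=cv2.inRange(h,(14,40,150),(25,130,255))
    print([(y,int(r.min()),int(r.max())) for y in list(range(170,184))+[190,200] for r in [np.where(m[y,235:430])[0]+235] if len(r)])
    t=np.radians(22.5);lo=np.array([.5229,.2334,.0605]);n=np.array([-np.sin(t),0,np.cos(t)])
    print('want roof low',proj(p,[lo+[.0015,-.042,0],lo+[-.0015,.042,0]]).round(1).tolist(),'panel top low',proj(p,[lo+.008*n+[.0015,-.042,0],lo+.008*n+[-.0015,.042,0]]).round(1).tolist())
    go([.5487,.2338,.108],91.9);print(monitor.get_state()['ft_torque'])
edge(sys.argv[1])
E
python3 -m handwheel '[1,0,0.7,0,25,2,0,1.3,0,25,3,0,2,0,25,3,0,2,0,25,3,0,2,0,25]'; python3 edge.py w18.png
```

```text
t: 28.32
position: [0.5496, 0.234, 0.1066]
ee_rot: [-0.052, 3.137, 0.002]
ft_force: [1.1, -0.5, 14.5]
grip_width: 0.0297
finger_force: 25.8
[(176, 421, 421), (177, 393, 393), (178, 261, 394), (179, 261, 394), (180, 261, 394), (181, 261, 394), (182, 261, 394), (183, 261, 394), (190, 261, 394), (200, 261, 394)]
want roof low [[263.2, 178.8], [389.4, 178.5]] panel top low [[260.6, 176.8], [392.2, 176.5]]
t 28.37 pos [0.5496 0.2339 0.1066] yang 91.91 tilt [0.004 0.001] | shift [ 0.9 -0.1 -1.4] turn 0.01 | w 0.0293 F [-0.06 -1.11 14.  ]
[-0.30204568 -0.11549428 -0.05677387]
```

```bash
python3 -m handwheel '[0.7,-0.7,-0.3,0,25,1.4,-1.4,-0.3,0,25,1.4,-1.4,-0.3,0,25,1.4,-1.4,-0.8,0,25,1.4,-1.4,-0.8,0,25]'; python3 edge.py w19.png; python3 -c "
from h import *
im,p=cap('wrist');im3,S=cap('side');im2,T=cap('top')
a=cv2.resize(im[130:330,230:430],None,fx=2,fy=2,interpolation=2);b=cv2.resize(im3[125:190,250:320],None,fx=5,fy=5,interpolation=2)
c=np.zeros((600,800,3),np.uint8);c[:400,:400]=a;c[:325,420:770]=b;c[400:,:]=0
d=cv2.resize(im3[120:220,240:400],None,fx=2.6,fy=2.6);c[335:335+260,400:400+min(400,d.shape[1])]=d[:,:400]
cv2.imwrite('pics/fin.png',c[:,:,::-1])"
```

```text
t: 28.78
position: [0.546, 0.2321, 0.1051]
ee_rot: [0.053, -3.14, 0.0]
ft_force: [0.9, 0.5, 6.0]
grip_width: 0.0296
finger_force: 24.7
[(174, 424, 424), (177, 424, 424), (178, 261, 394), (179, 261, 394), (180, 261, 394), (181, 261, 393), (182, 261, 393), (183, 261, 393), (190, 261, 394), (200, 261, 394)]
want roof low [[265.8, 185.0], [392.2, 184.8]] panel top low [[263.3, 183.3], [395.1, 183.0]]
t 28.83 pos [0.546  0.2321 0.105 ] yang 91.92 tilt [-0.001 -0.   ] | shift [-2.7  1.6 -3. ] turn 0.02 | w 0.0298 F [-0.8   0.36  5.05]
[ 0.05519269 -0.09409663 -0.02573328]
```

View pics/fin.png

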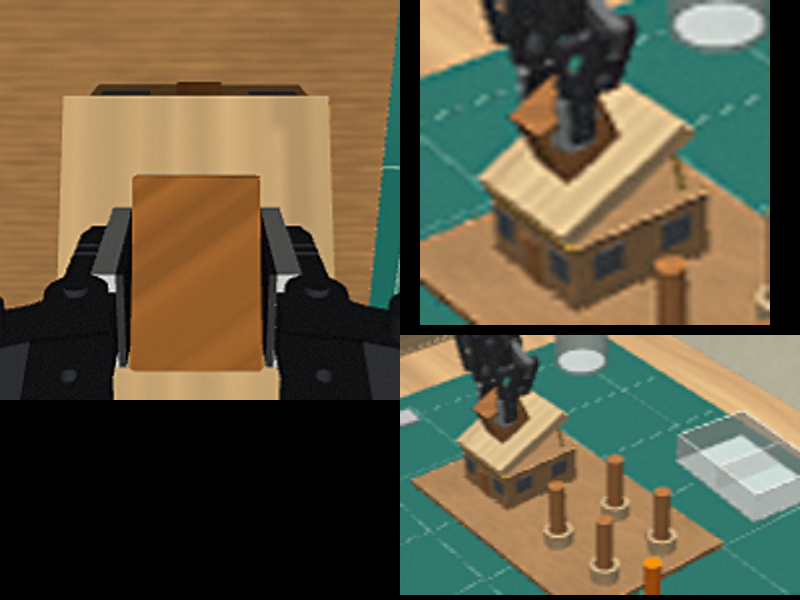

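```bash
python3 -m handwheel '[0,0,-3.5,0,25,0,0,-4.5,0,25,-3,1.2,-4.5,0,25,-3,1.2,-4.5,0,25,-3,1.2,-4.5,0,25,-3,1.2,-4.5,0,25,-3,1.2,-4.5,0,25]'; python3 edge.py w20.png
```

```text
t: 29.57
position: [0.5493, 0.2333, 0.1095]
ee_rot: [0.052, -3.141, 0.0]
ft_force: [-0.4, -0.1, -1.4]
grip_width: 0.0299
finger_force: 23.9
[(173, 421, 421), (176, 421, 421), (177, 262, 393), (178, 261, 394), (179, 261, 394), (180, 261, 394), (181, 261, 394), (182, 261, 394), (183, 261, 394), (190, 261, 394), (200, 261, 394)]
want roof low [[265.3, 178.5], [389.5, 178.2]] panel top low [[262.8, 176.5], [392.2, 176.2]]
t 29.62 pos [0.5493 0.2334 0.1096] yang 91.92 tilt [-0.001 -0.   ] | shift [0.6 0.5 1.6] turn 0.02 | w 0.0299 F [-0.63 -0.9  -1.37]
[0.02663567 0.01116657 0.02354859]
```

```bash
python3 -m handwheel '[0.3,0,1,0,25,0.3,0,2,0,25,0.3,0,2.8,0,25,0.3,0,3.5,0,25,0.3,0,4.2,0,25,0.3,0,4.2,0,25,0.3,0,4.2,0,25]'; python3 edge.py w21.png
```

```text
t: 30.2
position: [0.5491, 0.2334, 0.1064]
ee_rot: [-0.053, 3.141, -0.0]
ft_force: [-2.3, 0.1, 4.9]
grip_width: 0.0296
finger_force: 24.7
[(178, 261, 394), (179, 261, 394), (180, 261, 394), (181, 261, 394), (182, 261, 394), (183, 261, 394), (190, 261, 394), (200, 261, 394)]
want roof low [[264.2, 179.9], [390.3, 179.6]] panel top low [[261.6, 177.9], [393.1, 177.7]]
t 30.25 pos [0.549  0.2334 0.1064] yang 91.92 tilt [0. 0.] | shift [ 0.3  0.4 -1.6] turn 0.02 | w 0.0300 F [-2.94 -0.49  5.81]
[-0.16295949  0.21438862 -0.00636521]
```

```bash
python3 -m handwheel '[-0.3,0,0.3,0,25,-0.4,0,0.6,0,25,-0.5,0,1,0,25,-0.5,0,1,0,25,-0.5,0,1,0,25,-0.5,0,1,0,25,-0.5,0,1,0,25,-0.5,0,1,0,25]'; python3 edge.py w22.png
python3 - <<'E'
from h import *
# slope of the panel in side view: block/panel silhouettes
im,S=cap('side','s3.png')
lo=np.array([.5229,.2330,.0605])
for th in(21,22.5,24):
    t=np.radians(th);n=np.array([-np.sin(t),0,np.cos(t)]);u=np.array([np.cos(t),.035*np.cos(t),np.sin(t)])
    v=np.array([-.035,1,0])
    print(th,proj(S,[lo+.008*n+a*u+b*v for a,b in((0,-.042),(0,.042),(.1,.042),(.1,-.042))]).round(1).tolist())
h=cv2.cvtColor(im,cv2.COLOR_RGB2HSV);m=cv2.inRange(h,(14,40,170),(25,125,255));m[:,:250]=0;m[:,320:]=0;m[:125]=0;m[190:]=0
c=max(cv2.findContours(m,0,2)[0],key=cv2.contourArea).reshape(-1,2)
for k in (np.argmin(c[:,0]),np.argmax(c[:,1]),np.argmax(c[:,0]),np.argmin(c[:,1])): print(c[k],end=' ')
E
```

```text
t: 30.92
position: [0.5491, 0.2334, 0.1064]
ee_rot: [0.053, -3.141, -0.0]
ft_force: [-5.5, -0.8, 11.3]
grip_width: 0.0295
finger_force: 25.6
[(178, 261, 394), (179, 261, 394), (180, 261, 394), (181, 261, 394), (182, 261, 394), (183, 261, 394), (190, 261, 394), (200, 261, 394)]
want roof low [[264.1, 179.9], [390.3, 179.7]] panel top low [[261.6, 177.9], [393.1, 177.7]]
t 30.97 pos [0.5491 0.2334 0.1064] yang 91.92 tilt [-0.  0.] | shift [ 0.4  0.4 -1.6] turn 0.02 | w 0.0294 F [-5.35 -1.08 12.11]
[-0.31052055  0.61928309 -0.00603431]
21 [[278.7, 170.5], [262.0, 158.2], [286.8, 137.6], [304.0, 148.9]]
22.5 [[278.6, 170.5], [262.0, 158.3], [286.5, 137.0], [303.6, 148.4]]
24 [[278.6, 170.6], [261.9, 158.3], [286.1, 136.5], [303.3, 147.8]]
[262 159] [277 170] [302 149] [291 141]
```

```bash
python3 -m handwheel '[0.3,0,-0.3,0,25,0.5,0,-0.5,0,25,0.5,0,-0.5,0,25,0.5,0,-0.5,0,25,0.5,0,-0.5,0,25,0.5,0,-0.5,0,25,0.5,0,-0.5,0,25,0.5,0,-0.5,0,25]'; python3 edge.py w23.png
```

```text
t: 31.68
position: [0.5491, 0.2334, 0.1064]
ee_rot: [-0.053, 3.141, 0.0]
ft_force: [-4.1, -1.7, 8.7]
grip_width: 0.0294
finger_force: 25.1
[(174, 422, 422), (178, 261, 394), (179, 261, 394), (180, 261, 394), (181, 261, 394), (182, 261, 394), (183, 261, 394), (190, 261, 394), (200, 261, 394)]
want roof low [[264.1, 179.9], [390.3, 179.6]] panel top low [[261.6, 177.9], [393.1, 177.6]]
t 31.73 pos [0.5491 0.2334 0.1064] yang 91.92 tilt [0.001 0.   ] | shift [ 0.4  0.4 -1.6] turn 0.02 | w 0.0293 F [-3.56 -0.84  8.78]
[-0.30970011  0.373144   -0.01377455]
```

```bash
python3 -c "
from station import order
print(order.sign_off())"
```

```text
the job is handed in; nothing more can be done
None
```

I handed the job in at about 32 s. The spare column stands released in the empty collar. The roof panel sits on the pitched top within about 1 mm of even at its low edge and sides. It is still gripped and pressed with about 10 N. The high edge and flushness were not seen directly; I judged the panel flush from the contact forces. Before the final fit, I abandoned a first tilting attempt at about 18–21 N against the top and set the panel back on the mat to regrip it.

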